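Lock the height stop's adjusting screw with its jam nut

ROBOT

A 6-joint arm with a two-finger parallel gripper is mounted at the origin on a cart in front of the work surface, level with it; the furniture and walls round the work are solid. World frame = base frame: x ahead of the robot, y to its left, z up, the work surface at z = 0. Lengths are in m, angles in degrees, forces in N, time in s.
With the tool pointing down it reaches from about 0.35 to 0.85 m from the base axis. Payload 8.1 kg.
Tool frame: the origin (TCP) lies at the very end of the fingers, on their centre line; the grasp point (between the pads) lies 19 mm behind it; z points along the fingers, y is the line along which they close (so a half turn about z gives the same grasp; the last joint's range is limited). The gripper opens to 93 mm and grips with 3 to 60 N. Pads are 15 mm wide; open, the fingers measure 128 mm over their backs; the gripper's body (75 mm by 188 mm) begins 65 mm behind the grasp point.
Start: joints at [64.95, 7.471, 85.268, -0, 87.261, -4.893], TCP at [0.207, 0.563, 0.186] pointing down, gripper open.
Joint ranges: [-169.43, 169.43], [-51.17, 129.36], [1.28, 143.12], [-76.62, 256.62], [0, 156.53], [-152.29, 152.29]. Speed limits (degrees/s): [136.94, 136.94, 159.86, 180, 180, 180].

INTERFACE

Orientations are given as [roll, pitch, yaw] about the fixed x, y, z axes, in that order (R = Rz(yaw) Ry(pitch) Rx(roll)).
In Python, from workcell import env gives the robot as it stands.
- The arm moves only by the tool apply_moves, never from a script. Its argument "targets" is a list that holds one entry, the list of rows, each a list of 6 numbers: the shift along the tool's x, y, z in cm, then the turn, a rotation vector about the tool's x, y, z in rad. A call has 1 to 10 rows; each row is the pose to reach, as a shift and turn from the pose commanded when the call began, along the tool's axes at that moment; what a row does not reach only later rows make up. A row lasts 1/10 s, in which the tool goes at most 50 mm and 8.59 degrees, less where a joint would pass 70% of its speed; a pose out of reach is approached as far as the arm can. A call with a gripper value outside its range is refused whole. "claw" is the closure, from 0 (fully open) to 1 (shut), set as the call begins (left out, the last holds). The fingers move at their own pace and stop on an object; "grip_force" is the grip in N (left out, the last holds). Time passes only in rows, so rows that repeat a pose let the fingers close. It gives the time, the measured TCP pose, the force, the opening and the grip force at its end, in the units of the state.
- env.read_state(): the state, without advancing time (a new reading comes with each control period).
- env.capture(name): name is "side" or "top"; returns a dict with "img" (400x640x3 uint8, blue, green, red), "range_z" (400x640 float32, m along the optical axis (not along the pixel's ray), 0 where there is no reading), "fx", "fy", "cx", "cy" (pixels), "k1" (the pictures are not rectified: a ray, as slopes to the right and down, at radius r is drawn at 1 + k1 r^2 times it, then the intrinsics apply), "pose" (4x4, takes a point from camera to world coordinates). Camera axes: x right, y down, z forward; pixel columns grow to the right and rows downward; lengths in m; the calibration is good to about 2 mm. A picture is of the moment at which its call begins.
- env.close_job(): hands the job in; it is judged then, once.
The state is a dict: "t": time; "joint_positions": joint angles; "dq": joint speeds; "effort": joint torques, N m; "tool_pos": TCP position; "orientation": TCP orientation; "force": force on the tool from outside, world axes, zero at the start; "ft_torque": the same for the moment, N m; "opening": finger opening in m; "grasp_force": force on a finger pad.
Only numpy, scipy, OpenCV 4.12 (cv2) and the standard library are available. Lean on these libraries where they do the work, as an engineer would, in place of code of your own. Each camera call takes 0.05 s, during which the arm holds its last target. There are 200 camera calls.

TASK

The height stop's adjusting screw has been set: lock it. Fit the holding wrench right down over the screw's square head with its arm beside the reaction pin, then swing the jam nut's handle clockwise (seen from above) until the nut seats and pull it firmly tight, to about 14 N at the handle, never forcing it, without losing the screw's setting. Leave the wrench on the head, and do not knock the loose balm tin or the spare jar about.

Things in the scene. Friction and masses are not known exactly. Their poses are not given: they have to be found in the camera images.
- stop_base: Height stop, bolted down: dark steel base plate 116 x 104 x 14 mm (x, y, z) with a lobe along +x that carries the reaction pin, and a round boss 52 mm across, top at height 34. Origin: centre of the underside, right under the vertical screw axis; z up. +x is the direction in which the fitted wrench's arm must point.
- pin: Upright steel reaction pin, 12 mm diameter; origin at its foot, 14 mm above the bench, top at 82 mm. 95 mm from the screw axis, 0.155 rad clockwise of the base's +x. It stops the fitted wrench, and so the screw, from turning clockwise (3.5 mm gap when the arm lies along the base's +x). It bears at most 17 N from the wrench; more bends it.
- screw_head (a point): Centre of the top of the adjusting screw's square steel head. Head 28 x 28 mm, sides along the base's x and y at the start, 21 mm high (60 to 81 mm above the bench), the top 5 mm bevelled to 22 mm. z up; axes turn with the screw.
- screw (a joint): Turn of the adjusting screw since it was set (rad, clockwise positive, 0 at the start): the setting to keep. Unheld it turns under 0.12 N m, so a tightening nut drags it round; held by the fitted wrench it turns 0.1 to 0.25 rad until the play is taken up, which does not matter.
- handle_top (a point): Centre of the top of the upright black revolving grip on the jam nut's lever. Grip 16 mm diameter, 60 mm tall (50 to 110 mm above the bench), spins freely about its own axis, 80 mm from the screw axis. The 10 mm lever rod joins it to the nut at 43 mm height. The lever's whole swing stays clear of the fitted wrench's arm.
- washer_tab (a point): Top of the outer end of the small tab on the washer under the nut, 30 mm from the screw axis, at the start in the base's +y direction. It lies still on the screw while the nut runs; the tight nut drags it clockwise, by 1 mm or more along the screw head's own +x.
- wrench: Loose dark steel holding wrench, 0.2 kg: socket block 44x44x30 mm, hole in its underside 30.2 mm square, 20 mm deep; on top a stem 16x16 mm, 30 to 70 mm above the underside, to grip; 10 mm round arm along its +x, 12 mm above the underside, to 115 mm from the centre. Origin: centre of the underside, z up; stands upright. Fully fitted: origin 61 mm above the bench.
- balm_tin: Loose bystander: round tin 62 mm across, 27 mm high. Origin at the centre of its underside.
- spare_jar: Loose bystander: small jar 45 mm across, 51 mm high. Origin at the centre of its underside.
- nut_centre (a point): Centre of the jam nut, a knurled steel ring 41 mm across below the square head. Turned clockwise it runs freely (about 1 N at the grip) for 0.6 to 1.5 rad, then seats; where is only felt. Seated, with the screw held, it yields from about 7.5 N at the grip, 1.25 N more per mm: 14 N is right, under 11 N slack, over 20 N overloads the pin. It stays when let go.

How it is judged (in metres and radians):
On the way, in this order (a step that is already met when the one before it is completed fails the run):
1. the holding wrench is fully down on the screw's square head, arm beside the pin (horizontal distance between wrench and screw_head below 0.005 m and height (world z) of wrench between 0.055 and 0.066 m and x of pin in the frame of wrench above 0.07 m and angle between wrench's own z axis and vertical below 0.12 rad), for 0.2 s.
2. the nut is tight against the held screw: the washer's tab is dragged 1 mm or more (x of washer_tab in the frame of screw_head above 0.001 m and horizontal distance between wrench and screw_head below 0.006 m), for 0.2 s.
At the end, for the whole second after the job is handed in: The nut stays tight when let go (washer tab at least 0.8 mm from its starting place, in the screw head's frame), the screw within 0.35 rad of its setting, and the wrench at rest on the square head: centre within 6 mm of the axis, origin 55 to 68 mm above the bench, tilted less than 0.15 rad (x of washer_tab in the frame of screw_head above 0.0008 m and value of joint screw between -0.35 and 0.35 rad and horizontal distance between wrench and screw_head below 0.006 m and height (world z) of wrench between 0.055 and 0.068 m and angle between wrench's own z axis and vertical below 0.15 rad and linear speed of wrench below 0.02 m/s); the robot touches nothing.
It fails at once if the reaction pin is overloaded: the wrench pushes it with more than 17 N (contact force between wrench and pin above 17 N).
It fails at once if the setting is lost: the screw turned more than 0.35 rad (value of joint screw above 0.35 rad or value of joint screw below -0.35 rad).
It fails at once if the balm tin or the spare jar is knocked more than 30 mm away (distance of any of balm_tin, spare_jar from where it was at the start of the episode above 0.03 m).
It also fails if it takes over 58 s, if anything falls off the work surface, if the arm or the gripper's body presses on something with over 40 N, if the wrist force passes 120 N, or if a joint passes its speed limit or range.

## Working session

There is one attempt and no reset: what is moved stays moved. The work goes in short steps, Python scripts to look and compute and a tool call to move; the robot and the scene stay as the last step left them, time stands still between calls to the robot, and variables do not carry over. Pictures are saved under pics/ and viewed, at most 10 in all, crops included, and the job is handed in when it is done.

Besides the shell and the picture viewer there is one more tool, called in YAML: its name, and indented under it one key for each argument. apply_moves: Moves the arm, as the interface text tells. Its arguments: {"type":"object","properties":{"targets":{"type":"array","items":{"type":"array","items":{"type":"array","items":{"type":"number"}}}},"claw":{"type":"number"},"grip_force":{"type":"number"}},"required":["targets"]}

```bash
ls; mkdir -p pics; cat > h.py <<'E'
import numpy as np, cv2
from workcell import env
def cap(n,tag):
    c=env.capture(n); cv2.imwrite(f'pics/{tag}.png',c['img']); np.savez(f'pics/{tag}.npz',**c); return c
def load(tag): return dict(np.load(f'pics/{tag}.npz'))
def ray(c,u,v):
    K=np.array([[c['fx'],0,c['cx']],[0,c['fy'],c['cy']],[0,0,1.]]);
    xd=np.array([(u-c['cx'])/c['fx'],(v-c['cy'])/c['fy']]); s=xd.copy()
    for _ in range(20): s=xd/(1+c['k1']*(s@s))
    return s
def atz(c,u,v,z):
    s=ray(c,u,v); P=c['pose']; d=P[:3,:3]@np.array([s[0],s[1],1]); o=P[:3,3]
    return o+d*(z-o[2])/d[2]
def atd(c,u,v):
    s=ray(c,u,v); z=c['range_z'][int(v),int(u)]; P=c['pose']
    return P[:3,:3]@np.array([s[0]*z,s[1]*z,z])+P[:3,3]
def proj(c,p):
    P=c['pose']; q=P[:3,:3].T@(np.array(p)-P[:3,3]); s=q[:2]/q[2]; s=s*(1+c['k1']*(s@s))
    return s[0]*c['fx']+c['cx'],s[1]*c['fy']+c['cy']
E
python3 - <<'E'
from h import *
for n in('top','side'):
    c=cap(n,n+'0'); print(n,c['fx'],c['cx'],c['cy'],c['k1'],c['pose'].round(3).tolist())
print(env.read_state())
E
```

```text
pics
top 451.8650985551004 313.93587411967104 197.7483423379754 -0.030286939610806012 [[0.019, -0.997, 0.077, 0.49], [-1.0, -0.019, 0.01, 0.053], [-0.009, -0.078, -0.997, 1.246], [0.0, 0.0, 0.0, 1.0]]
side 479.042572431788 323.6767538660617 201.19000251326364 0.015723371695973265 [[0.987, -0.087, 0.136, 0.404], [-0.16, -0.389, 0.908, -1.055], [-0.026, -0.917, -0.397, 0.595], [0.0, 0.0, 0.0, 1.0]]
{'t': 0.1, 'joint_positions': array([ 6.49510996e+01,  7.51030591e+00,  8.53252790e+01,  1.64321661e-03,
        8.72632199e+01, -4.89349174e+00]), 'dq': array([-0.08700522, -0.07441726, -0.12146458, -0.07765714,  0.08173442,
        0.05033002]), 'effort': array([-2.92903287e-04, -5.61332738e+01, -4.93102241e+01,  7.68645597e-02,
        2.90176825e-02, -6.33788864e-05]), 'tool_pos': array([0.2064587 , 0.56272335, 0.18467591]), 'orientation': array([-1.79901695e+02, -1.00636395e-02,  1.59844503e+02]), 'force': array([ 0.26437847,  0.40100259, -0.9987544 ]), 'ft_torque': array([-0.00225363,  0.04514412,  0.04897793]), 'grasp_force': 0.0, 'opening': 0.0929921394373796}
```

View pics/top0.png

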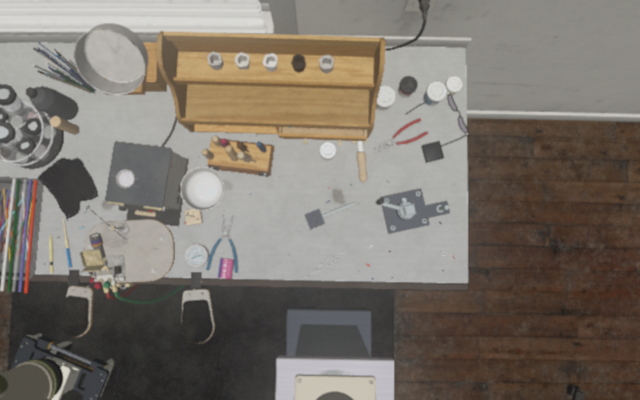

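View pics/side0.png

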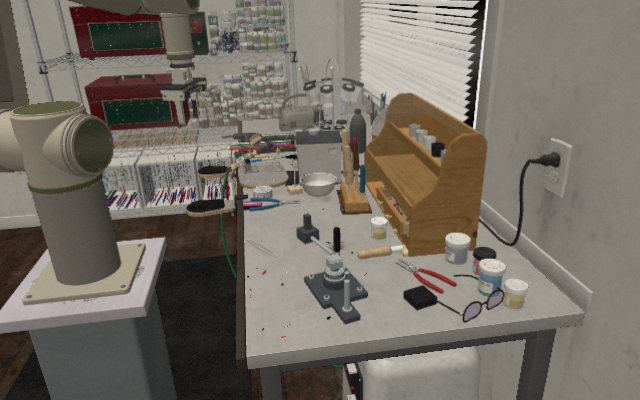

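The top view shows the stop at about (405,210) with its pin at (446,209), the handle top at (380,202) and the wrench at (315,218) with its arm to the right. I'll enlarge both views.

```bash
python3 - <<'E'
from h import *
c=load('top0'); cv2.imwrite('pics/t0c.png',cv2.resize(c['img'][130:250,300:460],None,fx=5,fy=5,interpolation=cv2.INTER_CUBIC))
c=load('side0'); cv2.imwrite('pics/s0c.png',cv2.resize(c['img'][205:325,285:435],None,fx=5,fy=5,interpolation=cv2.INTER_CUBIC))
E
```

```text
(no output)
```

View pics/t0c.png

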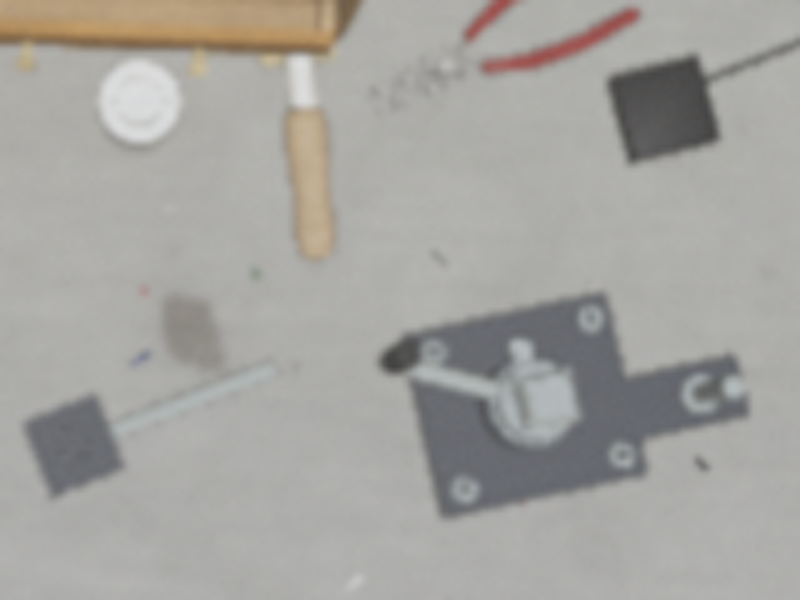

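View pics/s0c.png

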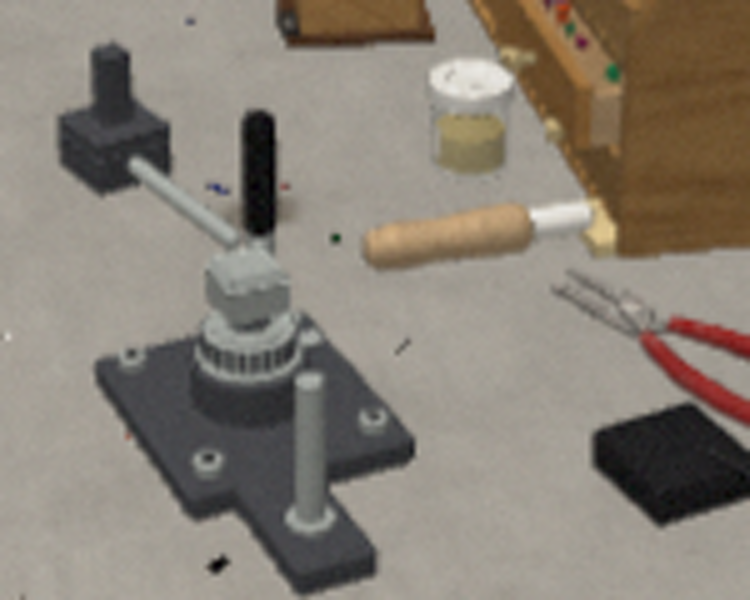

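```bash
cat > m.py <<'E'
from h import *
t=load('top0'); s=load('side0')
T=lambda u,v,z: atz(t,300+u/5,130+v/5,z)
S=lambda u,v,z: atz(s,285+u/5,205+v/5,z)
p=lambda n,a: print(n,(np.array(a)*1000).round(1))
C=[T(*q,.014) for q in((405,337),(606,293),(645,472),(441,517))]
p('plate',np.mean(C,0)); d=C[1]-C[0]+C[2]-C[3]; print('len',np.linalg.norm(d[:2])/2, 'yaw',np.degrees(np.arctan2(d[1],d[0])))
e=C[0]-C[3]+C[1]-C[2]; print('len',np.linalg.norm(e[:2])/2,'yaw-90',np.degrees(np.arctan2(e[1],e[0]))-90)
p('head T',T(552,396,.081));p('head S',S(247,270,.081))
a=T(735,387,.082);p('pin T',a);p('pin S',S(312,380,.082)); 
h=T(408,350,.11);p('handle T',h);p('handle S',S(259,118,.11))
W=[T(*q,.03) for q in((24,425),(97,393),(124,467),(52,498))];p('wr',np.mean(W,0))
d=W[1]-W[0]+W[2]-W[3];print('len',np.linalg.norm(d[:2])/2,'yaw',np.degrees(np.arctan2(d[1],d[0])))
w=np.mean(W,0);tip=T(276,368,.012);p('tip',tip);d=tip-w;print(np.hypot(*d[:2]),np.degrees(np.arctan2(d[1],d[0])))
p('stem S',S(110,50,.07)); p('jar',T(140,100,.051)); p('jarS',S(470,85,.051))
for n,c in(('t',t),('s',s)):
    pass
E
python3 m.py
```

```text
plate [ 554.1 -183.5   14. ]
len 0.11355737403489859 yaw -76.58242557882957
len 0.09986150912107322 yaw-90 -77.93480479359769
head T [ 555.3 -184.9   81. ]
head S [ 554.1 -188.8   81. ]
pin T [ 561.6 -279.3   82. ]
pin S [ 563.4 -278.2   82. ]
handle T [ 575.5 -106.3  110. ]
handle S [ 575.2 -106.6  110. ]
wr [526.6  61.5  30. ]
len 0.04252917933737305 yaw -65.43500838900172
tip [571.7 -47.9  12. ]
0.11836265487109446 -67.59577747812041
stem S [528.1  64.8  70. ]
jar [711.4  29.7  51. ]
jarS [709.4  23.1  51. ]
```

```bash
cat > plan.py <<'E'
import sys; from h import *
from scipy.spatial.transform import Rotation as R
def plan(x,y,z,yaw):
    s=env.read_state(); M=R.from_euler('xyz',s['orientation'],degrees=True)
    d=M.inv().apply(np.array([x,y,z])-s['tool_pos'])*100
    r=(M.inv()*R.from_euler('xyz',[180,0,yaw],degrees=True)).as_rotvec()
    print('pos',(s['tool_pos']*1000).round(1),s['orientation'].round(2),'F',s['force'].round(2),'open',s['opening'],'\nmove',d.round(2),r.round(3), 't',s['t'])
if __name__=='__main__': plan(*map(float,sys.argv[1:]))
E
python3 plan.py 0.527 0.063 0.11 113.1
```

```text
pos [206.5 562.7 184.7] [-1.7990e+02 -1.0000e-02  1.5984e+02] F [ 0.26  0.4  -1.  ] open 0.0929921394373796 
move [-47.31 -35.85   7.52] [-0.002  0.001  0.816] t 0.1
```

apply_moves:
  targets:
    - [[-4.7,-3.6,0,0,0,0.1],[-9.4,-7.2,0,0,0,0.2],[-14.1,-10.8,0,0,0,0.3],[-18.8,-14.4,0,0,0,0.4],[-23.6,-17.9,0,0,0,0.5],[-28.3,-21.5,0,0,0,0.6],[-33,-25.1,0,0,0,0.7],[-37.7,-28.7,0,0,0,0.816],[-42.4,-32.2,0,0,0,0.816],[-47.3,-35.8,0,0,0,0.816]]
  claw: 0

```text
t: 1.1
tool_pos: [0.477, 0.1403, 0.1855]
orientation: [-180.0, -0.0, 113.1]
force: [0.0, 0.0, 0.9]
opening: 0.0927
grasp_force: 0.0
```

apply_moves:
  targets:
    - [[0,0,0,0,0,0],[0,0,0,0,0,0],[0,0,0,0,0,0]]

```text
t: 1.4
tool_pos: [0.4758, 0.1431, 0.1853]
orientation: [-180.0, -0.0, 113.1]
force: [0.3, 1.0, 0.5]
opening: 0.0927
grasp_force: 0.0
```

```bash
python3 plan.py 0.527 0.063 0.036 113.1
```

```text
pos [475.8 143.1 185.3] [-1.7996e+02 -4.0000e-02  1.1312e+02] F [0.3  1.03 0.48] open 0.09274952506291512 
move [-9.39  1.58 14.92] [-0.001 -0.001  0.   ] t 1.4
```

apply_moves:
  targets:
    - [[-4.7,0.8,0,0,0,0],[-9.4,1.6,0,0,0,0],[-9.4,1.6,3,0,0,0],[-9.4,1.6,7,0,0,0],[-9.4,1.6,9,0,0,0],[-9.4,1.6,11,0,0,0],[-9.4,1.6,13,0,0,0],[-9.4,1.6,14.2,0,0,0],[-9.4,1.6,14.9,0,0,0],[-9.4,1.6,14.9,0,0,0]]

```text
t: 2.4
tool_pos: [0.5273, 0.0629, 0.036]
orientation: [-179.9, -0.0, 113.2]
force: [-0.3, -0.2, -0.2]
opening: 0.0932
grasp_force: 0.0
```

apply_moves:
  targets:
    - [[0,0,0,0,0,0],[0,0,0,0,0,0],[0,0,0,0,0,0],[0,0,0,0,0,0],[0,0,0,0,0,0],[0,0,0,0,0,0],[0,0,0,0,0,0],[0,0,0,0,0,0]]
  claw: 1
  grip_force: 30

```text
t: 3.2
tool_pos: [0.528, 0.062, 0.0366]
orientation: [-180.0, -0.0, 113.1]
force: [-1.0, 0.8, -0.2]
opening: 0.0334
grasp_force: 0.0
```

apply_moves:
  targets:
    - [[0,0,0,0,0,0],[0,0,0,0,0,0],[0,0,0,0,0,0],[0,0,0,0,0,0],[0,0,0,0,0,0],[0,0,0,0,0,0]]

```text
t: 3.8
tool_pos: [0.5286, 0.0621, 0.0373]
orientation: [179.9, 0.0, 113.1]
force: [-0.2, -0.5, 5.4]
opening: 0.0006
grasp_force: 2.7
```

```bash
python3 plan.py 0.527 0.063 0.166 113.1
```

```text
pos [528.6  62.1  37.3] [1.7994e+02 3.0000e-02 1.1309e+02] F [-0.17 -0.51  5.36] open 0.0005841562369228437 
move [  0.14  -0.1  -12.87] [ 0.001  0.    -0.   ] t 3.8
```

The fingers closed on nothing, so I need to look before moving again.

```bash
python3 - <<'E'
from h import *
a=cap('top','t1')['img'][130:250,260:420]; b=cap('side','s1')['img'][140:290,260:410]
f=lambda i,k:cv2.resize(i,None,fx=k,fy=k,interpolation=cv2.INTER_CUBIC)
cv2.imwrite('pics/s1c.png',f(b,4))
E
```

```text
(no output)
```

View pics/s1c.png

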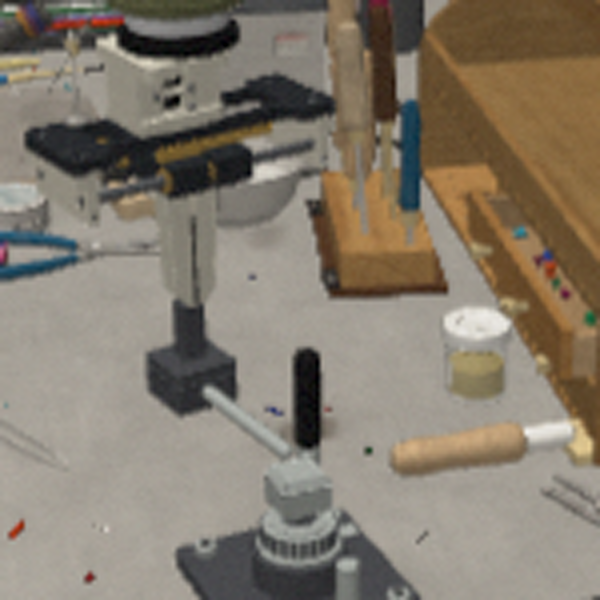

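```bash
python3 - <<'E'
from h import *
for n in('s1','t1'):
    c=load(n); print(n,[np.round(proj(c,p),1).tolist() for p in((.5286,.0621,.0373),(.5286,.0621,.07),(.5286,.0621,.102))])
s=load('s0' if 0 else 'side0')
for v in range(210,246,4): 
    print(v,(atd(s,307,v)*1000).round(0), (atd(load('s1'),307,v)*1000).round(0))
t=load('top0')
for u,v in((315,218),(316,219),(314,217),(313,219),(315,216),(317,217)): print(u,v,(atd(t,u,v)*1000).round(0))
print(env.read_state()['joint_positions'])
E
```

```text
s1 [[307.8, 226.7], [307.3, 215.4], [306.8, 204.1]]
t1 [[314.6, 218.3], [314.5, 217.9], [314.4, 217.5]]
210 [549. 247.   1.] [527.  52.  90.]
214 [529.  67.  72.] [526.  48.  81.]
218 [526.  52.  67.] [527.  55.  66.]
222 [526.  53.  55.] [526.  55.  55.]
226 [526.  56.  43.] [525.  49.  46.]
230 [525.  55.  32.] [525.  54.  32.]
234 [523.  37.  29.] [523.  42.  27.]
238 [523.  38.  17.] [523.  39.  17.]
242 [522.  39.   5.] [522.  34.   8.]
315 218 [528.  61.  69.]
316 219 [526.  58.  68.]
314 217 [531.  64.  70.]
313 219 [526.  66.  69.]
315 216 [534.  61.  69.]
317 217 [533.  56.  27.]
[ 1.17895495e+00  4.07125815e+00  1.04940339e+02 -1.65388129e-04
  7.09231816e+01 -2.19112114e+01]
```

```bash
python3 - <<'E'
from h import *
a=load('s1');b=load('side0')
for v in range(196,232,3): print(v,[(atd(a,u,v)*1000).round(0).astype(int).tolist() for u in(299,303,307,311)])
print('start tip proj',proj(b,(.2065,.5627,.1847)))
s=env.read_state(); print(s)
i=b['img'][40:180,130:230]; j=a['img'][160:260,270:350]
j=cv2.resize(j,(480,600),interpolation=cv2.INTER_CUBIC); i=cv2.resize(i,(300,600)[::1],interpolation=cv2.INTER_CUBIC)
cv2.imwrite('pics/x.png',np.hstack([i,j]))
E
```

```text
196 [[509, 58, 128], [518, 49, 131], [529, 53, 128], [539, 55, 126]]
199 [[509, 64, 117], [518, 45, 124], [529, 53, 120], [539, 55, 118]]
202 [[530, 287, 12], [518, 50, 114], [528, 53, 112], [539, 58, 109]]
205 [[529, 286, 2], [517, 46, 108], [528, 53, 104], [538, 53, 102]]
208 [[526, 260, 4], [517, 46, 99], [528, 55, 94], [538, 55, 93]]
211 [[525, 247, 0], [517, 50, 89], [527, 54, 86], [538, 57, 84]]
214 [[522, 226, 0], [534, 220, 2], [526, 48, 81], [538, 57, 76]]
217 [[520, 201, 2], [518, 67, 64], [527, 54, 69], [554, 195, 2]]
220 [[518, 187, -1], [517, 66, 56], [527, 56, 60], [551, 174, 2]]
223 [[515, 165, 0], [517, 64, 48], [526, 52, 53], [549, 159, 0]]
226 [[513, 142, 2], [517, 67, 39], [525, 49, 46], [539, 77, 31]]
229 [[505, 64, 32], [516, 65, 31], [525, 54, 35], [536, 57, 33]]
start tip proj (np.float64(191.1567641005073), np.float64(130.92771965592118))
{'t': 3.9, 'joint_positions': array([ 1.17895495e+00,  4.07125815e+00,  1.04940339e+02, -1.65388129e-04,
        7.09231816e+01, -2.19112114e+01]), 'dq': array([-0.09880123,  0.01266941, -0.09297027, -0.05305267,  0.06594996,
       -0.05450404]), 'effort': array([ 9.38110566e-02, -4.59269321e+01, -4.25359941e+01,  1.35186017e-01,
       -1.31521560e-01,  2.70334822e-04]), 'tool_pos': array([0.52865338, 0.06208917, 0.03729664]), 'orientation': array([1.79939549e+02, 2.44835309e-02, 1.13090207e+02]), 'force': array([-0.54563895, -0.09679901,  5.7442929 ]), 'ft_torque': array([-0.0736271 ,  0.11131684, -0.01886868]), 'grasp_force': 2.730750020358652, 'opening': 0.0006647768238677172}
```

View pics/x.png

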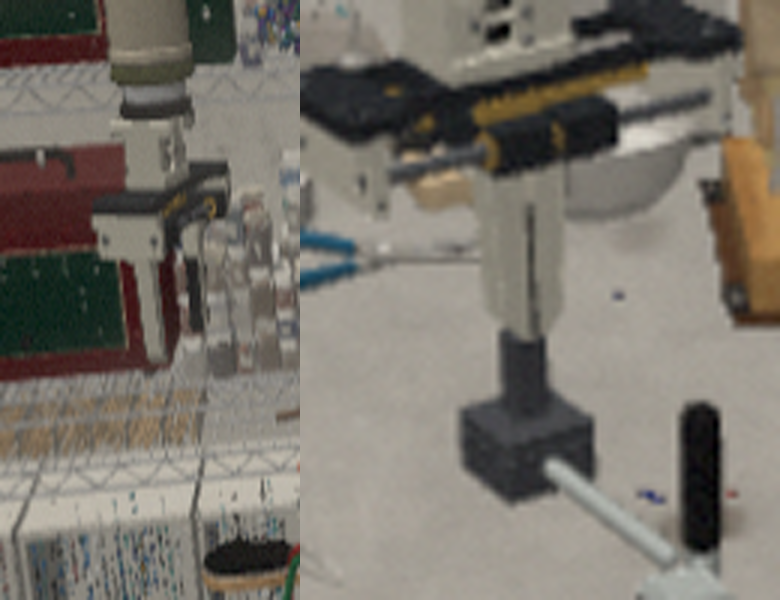

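The reported TCP (z 0.037) doesn't match the picture. The closed tips sit on top of the stem at z≈0.071, with 5 N upward, so the real tips are about 33 mm above the reported TCP. I'll lift, open, then go down by that much more while watching the force.

apply_moves:
  targets:
    - [[0,0,-0.5,0,0,0],[0,0,-1,0,0,0],[0,0,-1,0,0,0],[0,0,-1,0,0,0],[0,0,-1,0,0,0],[0,0,-1,0,0,0],[0,0,-1,0,0,0],[0,0,-1,0,0,0],[0,0,-1,0,0,0],[0,0,-1,0,0,0]]
  claw: 0

```text
t: 4.9
tool_pos: [0.5281, 0.0621, 0.0466]
orientation: [-180.0, -0.0, 113.1]
force: [-0.4, -0.8, -0.2]
opening: 0.076
grasp_force: 0.0
```

apply_moves:
  targets:
    - [[0,0,0.8,0,0,0],[0,0,1.6,0,0,0],[0,0,2.4,0,0,0],[0,0,3,0,0,0],[0,0,3.5,0,0,0],[0,0,4,0,0,0],[0,0,4,0,0,0]]

```text
t: 5.6
tool_pos: [0.5274, 0.0621, 0.0057]
orientation: [-179.9, -0.0, 113.1]
force: [-1.2, -0.0, 0.3]
opening: 0.0929
grasp_force: 0.0
```

```bash
python3 - <<'E'
from h import *
a=cap('side','s2')['img'][160:260,260:360]
cv2.imwrite('pics/s2c.png',cv2.resize(a,(600,600),interpolation=cv2.INTER_CUBIC))
s=env.read_state();print(s['tool_pos'],s['force'],s['opening'],s['t'])
E
```

```text
[0.52774003 0.06208999 0.00622744] [0.15077371 0.61739778 0.3645286 ] 0.09291682797667215 5.65
```

View pics/s2c.png

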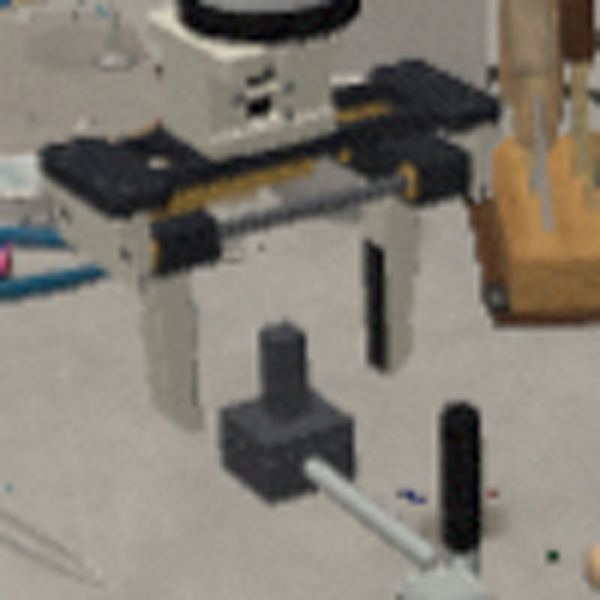

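The picture confirms it: the tip midpoint at (307,226.5) px corresponds to a real z of about 0.038, on either side of the stem. Closing now.

apply_moves:
  targets:
    - [[0,0,0,0,0,0],[0,0,0,0,0,0],[0,0,0,0,0,0],[0,0,0,0,0,0],[0,0,0,0,0,0],[0,0,0,0,0,0],[0,0,0,0,0,0],[0,0,0,0,0,0],[0,0,0,0,0,0],[0,0,0,0,0,0]]
  claw: 1
  grip_force: 30

```text
t: 6.65
tool_pos: [0.5281, 0.0621, 0.0066]
orientation: [-180.0, 0.0, 113.1]
force: [0.1, -0.3, -0.3]
opening: 0.0177
grasp_force: 0.0
```

apply_moves:
  targets:
    - [[0,0,0,0,0,0],[0,0,0,0,0,0],[0,0,-2,0,0,0],[0,0,-5,0,0,0],[0,0,-8,0,0,0],[0,0,-11,0,0,0],[0,0,-11,0,0,0]]

```text
t: 7.35
tool_pos: [0.5313, 0.0622, 0.1214]
orientation: [179.6, 0.2, 113.1]
force: [0.4, 0.8, -0.9]
opening: 0.0156
grasp_force: 30.0
```

```bash
python3 plan.py 0.555 -0.185 0.115 103.1
```

```text
pos [531.3  62.2 121.4] [1.7959e+02 1.6000e-01 1.1309e+02] F [ 0.44  0.85 -0.93] open 0.015598613047129502 
move [-23.67  -7.52   0.66] [0.007 0.002 0.174] t 7.35
```

apply_moves:
  targets:
    - [[-4,-1.3,0,0,0,0.03],[-8,-2.5,0,0,0,0.06],[-12,-3.8,0,0,0,0.09],[-16,-5.1,0,0,0,0.12],[-20,-6.4,0,0,0,0.15],[-23.5,-7.5,0,0,0,0.174],[-23.5,-7.5,0,0,0,0.174],[-23.5,-7.5,0,0,0,0.174],[-23.5,-7.5,0,0,0,0.174]]

```text
t: 8.25
tool_pos: [0.5506, -0.1823, 0.1153]
orientation: [-179.9, -0.1, 103.2]
force: [0.2, 0.8, -1.8]
opening: 0.0156
grasp_force: 30.0
```

```bash
python3 plan.py 0.555 -0.185 0.09 103.1; python3 - <<'E'
from h import *
a=cap('side','s3')['img'][170:320,280:430]
cv2.imwrite('pics/s3c.png',cv2.resize(a,(600,600),interpolation=cv2.INTER_CUBIC))
E
```

```text
pos [ 550.6 -182.3  115.3] [-1.7992e+02 -9.0000e-02  1.0316e+02] F [ 0.19  0.83 -1.76] open 0.015607165914004425 
move [-0.36  0.37  2.53] [-0.001 -0.002  0.001] t 8.25
```

View pics/s3c.png

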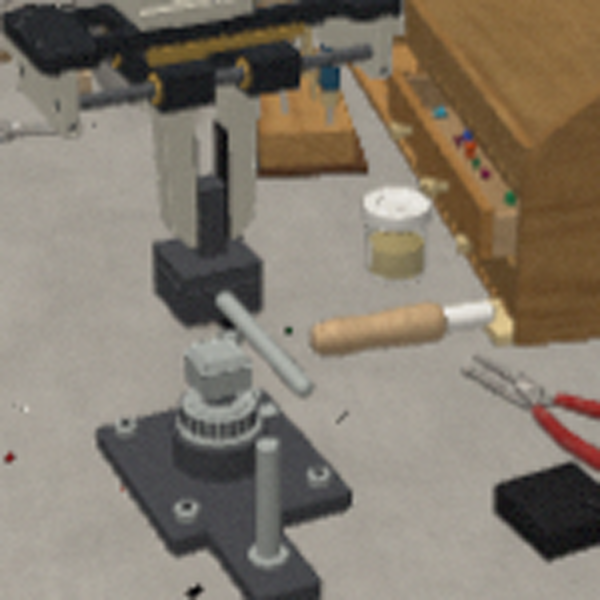

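```bash
python3 - <<'E'
from h import *
c=load('s3'); z=.1153-.0066
f=lambda u,v,z:atz(c,280+u/4,170+v/4,z)*1000
print('block bottom L,F,R',[f(*q,z).round(1).tolist()[:2] for q in((155,287),(180,326),(262,306))])
print('mid LR',((f(155,287,z)+f(262,306,z))/2).round(1))
P=c['pose']
yaw=np.radians(-76.9); ax=np.array([np.cos(yaw),np.sin(yaw),0]); ay=np.array([-ax[1],ax[0],0])
def quad(cx,cy,h,z): return [[round((proj(c,np.array([cx,cy,z])+a*h*ax+b*h*ay)[0]-280)*4),round((proj(c,np.array([cx,cy,z])+a*h*ax+b*h*ay)[1]-170)*4)] for a,b in((-1,-1),(1,-1),(1,1),(-1,1))]
print('pred block bot',quad(.5506,-.1823,.022,z),'top',quad(.5506,-.1823,.022,z+.03))
print('pred stem top',quad(.5506,-.1823,.008,z+.07))
print('pred head top edge z76',quad(.5548,-.185,.014,.076),'z60',quad(.5548,-.185,.014,.060))
print('arm tip pred',(np.array(proj(c,np.array([.5506,-.1823,z+.012])+.115*ax))-[280,170])*4)
print('pin top pred',(np.array(proj(c,np.array([.5548,-.185,.082])+.095*np.array([np.cos(yaw-.155),np.sin(yaw-.155),0])))-[280,170])*4)
cv2.imwrite('pics/s3d.png',cv2.resize(c['img'][225:280,310:365],(660,600),interpolation=cv2.INTER_CUBIC) if 0 else cv2.resize(c['img'][215:285,310:380],(600,600),interpolation=cv2.INTER_CUBIC))
E
```

```text
block bottom L,F,R [[526.3, -157.4], [532.6, -201.8], [578.1, -189.6]]
mid LR [ 552.2 -173.5  108.7]
pred block bot [[153, 295], [185, 332], [264, 315], [229, 278]] top [[152, 244], [184, 280], [263, 263], [228, 228]]
pred stem top [[185, 181], [197, 193], [226, 187], [213, 175]]
pred head top edge z76 [[183, 354], [204, 379], [253, 367], [231, 343]] z60 [[184, 380], [204, 405], [253, 393], [232, 369]]
arm tip pred [303.59321982 389.36065623]
pin top pred [266.89020811 446.06939343]
```

View pics/s3d.png

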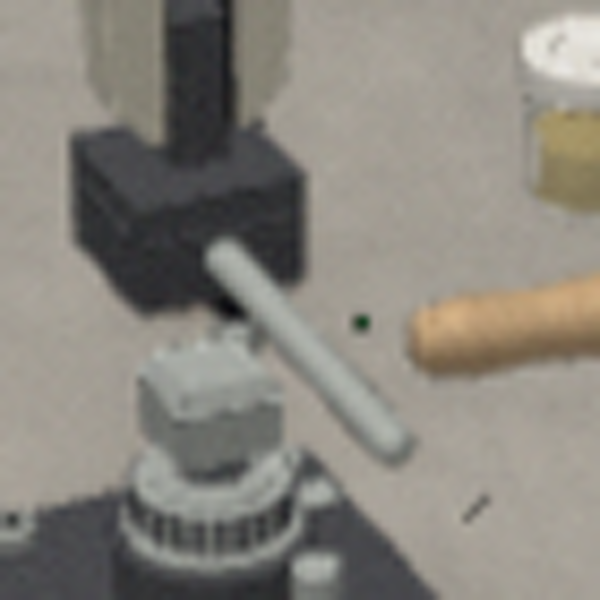

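Measured against the projected model, the block corners (L (75,243), F (147,315), R (303,285)) and the head corners both agree to about 1 mm. I'll centre it and lower.

apply_moves:
  targets:
    - [[-0.38,0.37,0,0,0,0],[-0.38,0.37,0.6,0,0,0],[-0.38,0.37,1.3,0,0,0],[-0.38,0.37,2,0,0,0],[-0.38,0.37,2.3,0,0,0],[-0.38,0.37,2.3,0,0,0],[-0.38,0.37,2.3,0,0,0]]

```text
t: 9.0
tool_pos: [0.5556, -0.1864, 0.0936]
orientation: [-180.0, -0.0, 103.1]
force: [0.1, 1.1, -3.0]
opening: 0.0158
grasp_force: 30.0
```

```bash
python3 plan.py 0.555 -0.1853 0.0676 103.1
```

```text
pos [ 555.6 -186.4   93.6] [-1.7999e+02 -1.0000e-02  1.0312e+02] F [ 0.09  1.06 -3.  ] open 0.015784944287305477 
move [ 0.12 -0.04  2.6 ] [-0. -0.  0.] t 9.0
```

apply_moves:
  targets:
    - [[0.1,0,0.2,0,0,0],[0.1,0,0.5,0,0,0],[0.1,0,0.8,0,0,0],[0.1,0,1.1,0,0,0],[0.1,0,1.4,0,0,0],[0.1,0,1.4,0,0,0]]

```text
t: 9.6
tool_pos: [0.555, -0.1852, 0.0789]
orientation: [-179.9, -0.0, 103.1]
force: [-0.3, 0.9, -2.4]
opening: 0.0158
grasp_force: 30.0
```

apply_moves:
  targets:
    - [[0,0,0.3,0,0,0],[0,0,0.6,0,0,0],[0,0,0.9,0,0,0],[0,0,1.05,0,0,0],[0,0,1.15,0,0,0],[0,0,1.15,0,0,0],[0,0,1.15,0,0,0]]

```text
t: 10.3
tool_pos: [0.5555, -0.1854, 0.0682]
orientation: [180.0, 0.0, 103.1]
force: [-1.1, -0.6, -3.4]
opening: 0.016
grasp_force: 30.0
```

apply_moves:
  targets:
    - [[0,0,0.1,0,0,0],[0,0,0.1,0,0,0],[0,0,0.1,0,0,0]]

```text
t: 10.6
tool_pos: [0.5557, -0.1855, 0.0675]
orientation: [180.0, 0.0, 103.1]
force: [0.1, 0.3, 1.9]
opening: 0.0157
grasp_force: 30.0
```

apply_moves:
  targets:
    - [[0,0,0,0,0,0],[0,0,0,0,0,0],[0,0,0,0,0,0],[0,0,0,0,0,0],[0,0,0,0,0,0],[0,0,0,0,0,0]]
  claw: 0.5

```text
t: 11.2
tool_pos: [0.5555, -0.1854, 0.0671]
orientation: [180.0, 0.0, 103.1]
force: [-0.5, -0.6, 0.5]
opening: 0.0467
grasp_force: 0.0
```

The wrench is seated: contact came at TCP z 0.0675, which matches the 61 mm fit. Next I'll release and move over to the handle.

apply_moves:
  targets:
    - [[0,0,-1.5,0,0,0],[0,0,-4,0,0,0],[0,0,-7,0,0,0],[0,0,-8,0,0,0],[0,0,-8,0,0,0],[0,0,-8,0,0,0]]

```text
t: 11.8
tool_pos: [0.5552, -0.1852, 0.1464]
orientation: [-180.0, -0.0, 103.1]
force: [-0.2, 0.4, -0.8]
opening: 0.0463
grasp_force: 0.0
```

```bash
python3 plan.py 0.5753 -0.1075 0.1475 75.4
```

```text
pos [ 555.2 -185.2  146.4] [-1.7997e+02 -2.0000e-02  1.0312e+02] F [-0.21  0.41 -0.81] open 0.046275010896379545 
move [ 7.12  3.72 -0.11] [-0.001 -0.     0.484] t 11.8
```

apply_moves:
  targets:
    - [[2,1,0,0,0,0.12],[4,2,0,0,0,0.24],[6,3,0,0,0,0.36],[7.1,3.7,0,0,0,0.484],[7.1,3.7,0,0,0,0.484],[7.1,3.7,0,0,0,0.484],[7.1,3.7,0,0,0,0.484],[7.1,3.7,0,0,0,0.484]]

```text
t: 12.6
tool_pos: [0.575, -0.1086, 0.1468]
orientation: [-180.0, 0.0, 75.4]
force: [0.5, 0.1, -0.2]
opening: 0.0462
grasp_force: 0.0
```

```bash
python3 plan.py 0.5753 -0.1075 0.036 75.4; python3 - <<'E'
from h import *
a=cap('side','s4'); b=a['img'][150:290,270:410]
cv2.imwrite('pics/s4c.png',cv2.resize(b,(600,600),interpolation=cv2.INTER_CUBIC))
print([(np.array(proj(a,p))-[270,150])*600/140 for p in((.5753,-.1075,.11),(.555,-.1854,.131),(.5753,-.1075,.18))])
E
```

```text
pos [ 575.  -108.6  146.8] [-1.7997e+02  1.0000e-02  7.5440e+01] F [ 0.52  0.06 -0.23] open 0.04623250911427952 
move [ 0.12  0.   11.08] [-0.001  0.     0.001] t 12.6
[array([286.85966594, 337.55734875]), array([274.73915007, 373.64201137]), array([284.82833068, 214.92089526])]
```

View pics/s4c.png

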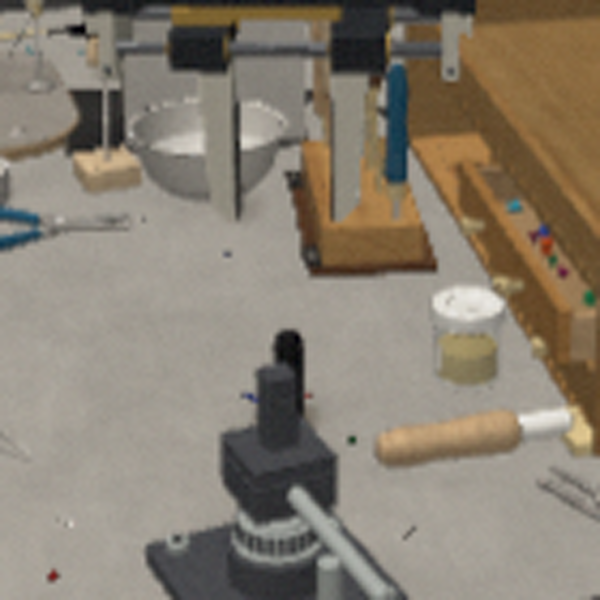

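The fitted wrench is on the head (stem at (276,370)), and the fingers are centred over the handle (288,335). Going down to grip it.

apply_moves:
  targets:
    - [[0.1,0,2.5,0,0,0],[0.1,0,5,0,0,0],[0.1,0,6.5,0,0,0],[0.1,0,8,0,0,0],[0.1,0,9.5,0,0,0],[0.1,0,10.6,0,0,0],[0.1,0,11,0,0,0],[0.1,0,11,0,0,0]]

```text
t: 13.45
tool_pos: [0.5753, -0.1068, 0.0366]
orientation: [-179.9, -0.0, 75.4]
force: [-0.1, 0.2, 0.4]
opening: 0.0464
grasp_force: 0.0
```

apply_moves:
  targets:
    - [[0,0,0,0,0,0],[0,0,0,0,0,0],[0,0,0,0,0,0],[0,0,0,0,0,0],[0,0,0,0,0,0],[0,0,0,0,0,0],[0,0,0,0,0,0]]
  claw: 1
  grip_force: 25

```text
t: 14.15
tool_pos: [0.5759, -0.1068, 0.0374]
orientation: [180.0, -0.0, 75.4]
force: [0.9, 0.9, 1.3]
opening: 0.0157
grasp_force: 25.0
```

apply_moves:
  targets:
    - [[-0.01,0.4,0,0,0,0.05],[-0.04,0.8,0,0,0,0.1],[-0.16,1.59,0,0,0,0.2],[-0.36,2.36,0,0,0,0.3],[-0.63,3.12,0,0,0,0.4],[-0.98,3.84,0,0,0,0.5],[-1.18,4.18,0,0,0,0.55],[-1.18,4.18,0,0,0,0.55]]

```text
t: 14.95
tool_pos: [0.6134, -0.1295, 0.0372]
orientation: [180.0, 0.0, 43.8]
force: [0.3, -1.4, 2.8]
opening: 0.0158
grasp_force: 25.0
```

```bash
cat > st.py <<'E'
from h import *
s=env.read_state(); p=s['tool_pos']; d=p[:2]-[.555,-.1854]; th=np.arctan2(d[1],d[0])
r=d/np.hypot(*d); cw=np.array([r[1],-r[0]]); y=np.radians(s['orientation'][2])
print('t',s['t'],'r',np.hypot(*d)*1000,'swing',np.radians(75.4)-th,'yaw swing',np.radians(75.4)-y,'F rad,cw',s['force'][:2]@r,s['force'][:2]@cw,'Fz',s['force'][2],'M',s['ft_torque'],s['opening'])
E
python3 st.py
```

```text
t 14.95 r 80.84923023706911 swing 0.5517921843227136 yaw swing 0.5512975526447166 F rad,cw -0.7283552637187185 1.246540797043102 Fz 2.8049298021132905 M [-0.27738786  0.24676911 -0.00989302] 0.015793703603596256
```

apply_moves:
  targets:
    - [[0,0.2,0,0,0,0.025],[-0.01,0.4,0,0,0,0.05],[-0.03,0.64,0,0,0,0.08],[-0.03,0.64,0,0,0,0.08]]

```text
t: 15.35
tool_pos: [0.6173, -0.1339, 0.0371]
orientation: [180.0, 0.0, 39.2]
force: [-0.9, -0.5, 2.0]
opening: 0.0152
grasp_force: 25.0
```

```bash
python3 st.py
```

```text
t 15.35 r 80.84191324961228 swing 0.6256130185718344 yaw swing 0.6315632542446896 F rad,cw -1.032306686626794 -0.14096537928356467 Fz 2.003296599642903 M [-3.44622915e-01  3.92949433e-01  1.63678189e-04] 0.015201329975086051
```

apply_moves:
  targets:
    - [[0,0.2,0,0,0,0.025],[-0.01,0.4,0,0,0,0.05],[-0.03,0.64,0,0,0,0.08],[-0.03,0.64,0,0,0,0.08]]

```text
t: 15.75
tool_pos: [0.6212, -0.1392, 0.0371]
orientation: [180.0, 0.0, 34.6]
force: [-2.5, -0.7, 2.4]
opening: 0.0154
grasp_force: 25.0
```

```bash
python3 st.py
```

```text
t 15.75 r 80.76525029143244 swing 0.7063781260137432 yaw swing 0.7120353912239554 F rad,cw -2.4399991102931504 -0.8190305411729863 Fz 2.4246251211913123 M [-0.37682285  0.49720535  0.02422234] 0.015362026366215706
```

apply_moves:
  targets:
    - [[-0.03,0.2,0,0,0,0.025],[-0.05,0.4,0,0,0,0.05],[-0.08,0.64,0,0,0,0.08],[-0.08,0.64,0,0,0,0.08]]

```text
t: 16.15
tool_pos: [0.6245, -0.1448, 0.0372]
orientation: [180.0, -0.0, 30.0]
force: [-0.8, -1.6, 1.9]
opening: 0.0159
grasp_force: 25.0
```

```bash
python3 st.py
```

```text
t 16.15 r 80.44012220061336 swing 0.7871576483670062 yaw swing 0.79197612439755 F rad,cw -1.4976564827849124 1.029813588844355 Fz 1.948572899957683 M [-0.24048819  0.36325038  0.02165404] 0.015873591214867238
```

apply_moves:
  targets:
    - [[0,0.2,0,0,0,0.025],[-0.01,0.4,0,0,0,0.05],[-0.04,0.64,0,0,0,0.08],[-0.04,0.64,0,0,0,0.08]]

```text
t: 16.55
tool_pos: [0.6273, -0.1506, 0.0372]
orientation: [180.0, -0.0, 25.4]
force: [-0.2, -0.3, 2.6]
opening: 0.0155
grasp_force: 25.0
```

```bash
python3 st.py
```

```text
t 16.55 r 80.22361885908889 swing 0.8673438603918624 yaw swing 0.8720287361228278 F rad,cw -0.30974076665117933 0.21806166432751908 Fz 2.64451580371432 M [-0.1386166   0.25812294  0.00062184] 0.01551558530267116
```

apply_moves:
  targets:
    - [[0,0.2,0,0,0,0.025],[-0.01,0.4,0,0,0,0.05],[-0.03,0.64,0,0,0,0.08],[-0.03,0.64,0,0,0,0.08]]

```text
t: 16.95
tool_pos: [0.6297, -0.1565, 0.0372]
orientation: [180.0, -0.0, 20.9]
force: [-0.0, 0.1, 2.1]
opening: 0.0152
grasp_force: 25.0
```

```bash
python3 st.py
```

```text
t 16.95 r 80.0835183899966 swing 0.9470551296100973 yaw swing 0.952016504303522 F rad,cw 0.005171209199954048 -0.10700791937318777 Fz 2.0515641105081377 M [-0.14323815  0.27919091  0.00816587] 0.01518740648832012
```

apply_moves:
  targets:
    - [[0,0.2,0,0,0,0.025],[-0.01,0.4,0,0,0,0.05],[-0.03,0.64,0,0,0,0.08],[-0.03,0.64,0,0,0,0.08]]

```text
t: 17.35
tool_pos: [0.6317, -0.1629, 0.0372]
orientation: [180.0, -0.0, 16.3]
force: [-1.1, -0.6, 0.9]
opening: 0.0158
grasp_force: 25.0
```

```bash
python3 st.py
```

```text
t 17.35 r 79.93709665863912 swing 1.0305022199103278 yaw swing 1.0320721583600083 F rad,cw -1.1859265052479955 0.29764840716454816 Fz 0.8536632858153131 M [-0.15283094  0.30827539 -0.0118501 ] 0.015845583413899862
```

apply_moves:
  targets:
    - [[0,0.2,0,0,0,0.025],[-0.01,0.4,0,0,0,0.05],[-0.03,0.64,0,0,0,0.08],[-0.03,0.64,0,0,0,0.08]]

```text
t: 17.75
tool_pos: [0.633, -0.1685, 0.0371]
orientation: [-180.0, -0.0, 11.7]
force: [-1.5, 2.4, 2.6]
opening: 0.0154
grasp_force: 25.0
```

```bash
python3 st.py
```

```text
t 17.75 r 79.84641714238944 swing 1.1023787386051367 yaw swing 1.1119547917158987 F rad,cw -0.9485424567361423 -2.665174745617384 Fz 2.6026297511850767 M [ 5.74646334e-01  5.16145682e-01 -4.88757507e-04] 0.015422102540877506
```

Resistance has risen to 2.7 N, so the nut is seating. I'll take smaller steps from here.

apply_moves:
  targets:
    - [[0,0.2,0,0,0,0.025],[-0.02,0.4,0,0,0,0.05],[-0.02,0.4,0,0,0,0.05]]

```text
t: 18.05
tool_pos: [0.6336, -0.171, 0.037]
orientation: [-179.9, 0.0, 8.9]
force: [-1.6, 7.1, 4.0]
opening: 0.0154
grasp_force: 25.0
```

```bash
python3 st.py
```

```text
t 18.05 r 79.88160238296093 swing 1.1353162180027665 yaw swing 1.1614093854314063 F rad,cw -0.25796330276677776 -7.236089605748864 Fz 3.9695221299330075 M [1.60942404 0.47585442 0.06737405] 0.015432276718388382
```

apply_moves:
  targets:
    - [[0,0.15,0,0,0,0.02],[-0.01,0.3,0,0,0,0.038],[-0.01,0.3,0,0,0,0.038],[-0.01,0.3,0,0,0,0.038]]

```text
t: 18.45
tool_pos: [0.6339, -0.1733, 0.0369]
orientation: [-179.8, 0.0, 6.8]
force: [-1.6, 9.1, 4.2]
opening: 0.0157
grasp_force: 25.0
```

```bash
python3 st.py
```

```text
t 18.45 r 79.85102062824276 swing 1.1637631548398066 yaw swing 1.1981341435078163 F rad,cw -0.16071150232368434 -9.262786836318504 Fz 4.20582110453814 M [ 1.99663505  0.55904766 -0.02523704] 0.01568299515262797
```

apply_moves:
  targets:
    - [[0,0.15,0,0,0,0.02],[-0.01,0.3,0,0,0,0.038],[-0.01,0.3,0,0,0,0.038],[-0.01,0.3,0,0,0,0.038]]

```text
t: 18.85
tool_pos: [0.6343, -0.1756, 0.0369]
orientation: [-179.8, 0.0, 4.6]
force: [-1.1, 11.9, 3.9]
opening: 0.0158
grasp_force: 25.1
```

```bash
python3 st.py
```

```text
t 18.85 r 79.8545929665263 swing 1.1934666370356486 yaw swing 1.2359378807684374 F rad,cw 0.3607345878891802 -11.92468920955981 Fz 3.864482679445219 M [ 2.50880199  0.4960717  -0.04931006] 0.015821809555949026
```

apply_moves:
  targets:
    - [[0,0.12,0,0,0,0.015],[-0.01,0.24,0,0,0,0.03],[-0.01,0.24,0,0,0,0.03],[-0.01,0.24,0,0,0,0.03]]

```text
t: 19.25
tool_pos: [0.6344, -0.1775, 0.0369]
orientation: [-179.7, 0.0, 2.9]
force: [-0.4, 12.2, 4.2]
opening: 0.0158
grasp_force: 25.1
```

```bash
python3 st.py
```

```text
t 19.25 r 79.83494750260923 swing 1.2172250878713549 yaw swing 1.2657723386842021 F rad,cw 0.7960839525187461 -12.228308535765049 Fz 4.239437762264973 M [ 2.8947197   0.39807259 -0.03494845] 0.015827535123193327
```

apply_moves:
  targets:
    - [[0,0,0,0,0,0],[0,0,0,0,0,0],[0,0,0,0,0,0]]

```text
t: 19.55
tool_pos: [0.6344, -0.1775, 0.0369]
orientation: [-179.7, 0.0, 2.9]
force: [-1.2, 13.4, 4.5]
opening: 0.0158
grasp_force: 25.1
```

```bash
python3 st.py
```

```text
t 19.55 r 79.83421914801932 swing 1.2168565485573524 yaw swing 1.2656113127430115 F rad,cw 0.14361551314077223 -13.499416993692991 Fz 4.531963398587806 M [2.79874539 0.40554012 0.00653025] 0.0158169945289597
```

apply_moves:
  targets:
    - [[0,0.06,0,0,0,0.008],[0,0.06,0,0,0,0.008],[0,0.06,0,0,0,0.008],[0,0.06,0,0,0,0.008]]

```text
t: 19.95
tool_pos: [0.6345, -0.1779, 0.0369]
orientation: [-179.7, 0.0, 2.4]
force: [-0.5, 13.6, 3.5]
opening: 0.0157
grasp_force: 25.1
```

apply_moves:
  targets:
    - [[0,-0.1,0,0,0,0],[0,-0.2,0,0,0,0],[0,-0.3,0,0,0,0],[0,-0.38,0,0,0,0],[0,-0.38,0,0,0,0]]

```text
t: 20.45
tool_pos: [0.6342, -0.1759, 0.037]
orientation: [-179.9, 0.0, 2.4]
force: [-0.7, 8.0, 2.8]
opening: 0.0156
grasp_force: 25.0
```

```bash
python3 st.py
```

```text
t 20.45 r 79.76166462781494 swing 1.196771338006679 yaw swing 1.2740651673794223 F rad,cw 0.22228009421414058 -8.060701498729653 Fz 2.801134867645621 M [ 1.634745    0.46569303 -0.00253781] 0.015566868384075462
```

apply_moves:
  targets:
    - [[0,-0.1,0,0,0,0],[0,-0.2,0,0,0,0],[0,-0.3,0,0,0,0],[0,-0.4,0,0,0,0],[0,-0.4,0,0,0,0]]

```text
t: 20.95
tool_pos: [0.6339, -0.1738, 0.0371]
orientation: [180.0, 0.0, 2.4]
force: [-1.9, 2.6, 2.0]
opening: 0.0157
grasp_force: 25.0
```

```bash
python3 st.py
```

```text
t 20.95 r 79.78279796620235 swing 1.1706638854449494 yaw swing 1.274391991571264 F rad,cw -1.5277525403187484 -2.8199772906545797 Fz 2.00313885223667 M [ 0.417693    0.58628646 -0.01649492] 0.01566111014451386
```

apply_moves:
  targets:
    - [[0,-0.15,0,0,0,0],[0,-0.15,0,0,0,0],[0,-0.15,0,0,0,0],[0,-0.15,0,0,0,0],[0,-0.15,0,0,0,0],[0,-0.15,0,0,0,0]]
  claw: 0.5

```text
t: 21.55
tool_pos: [0.634, -0.1722, 0.0371]
orientation: [180.0, -0.0, 2.4]
force: [-0.0, -0.3, 0.1]
opening: 0.0464
grasp_force: 0.0
```

apply_moves:
  targets:
    - [[0,0,-1,0,0,0],[0,0,-4,0,0,0],[0,0,-8,0,0,0],[0,0,-12,0,0,0],[2,0,-15,0,0,0],[6,0,-16,0,0,0],[10,0,-16,0,0,0],[10,0,-16,0,0,0],[10,0,-16,0,0,0]]

```text
t: 22.45
tool_pos: [0.7338, -0.1676, 0.1956]
orientation: [-180.0, 0.1, 2.4]
force: [-1.2, -0.4, 0.0]
opening: 0.0467
grasp_force: 0.0
```

```bash
python3 - <<'E'
from h import *
cap('top','t5'); a=cap('side','s5'); b=a['img']
t=load('t5')['img']
f=lambda i:cv2.resize(i,(400,400),interpolation=cv2.INTER_CUBIC)
cv2.imwrite('pics/f.png',np.hstack([f(b[190:290,300:400]),f(t[160:260,370:470])]))
print('wrench origin z check', [ (atd(load('t5'),u,v)*1000).round(0).tolist() for u,v in((407,208),(408,207),(409,206))])
print(np.round(proj(load('t5'),(.555,-.1854,.131)),1))
E
```

```text
wrench origin z check [[526.0, -68.0, 634.0], [527.0, -69.0, 635.0], [529.0, -70.0, 634.0]]
[414.7 208.3]
```

View pics/f.png

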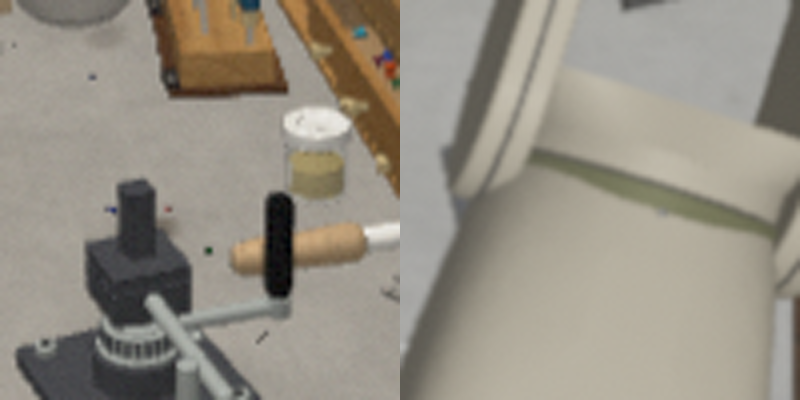

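The wrench is still upright on the head with its arm against the pin, the handle (280,245) is clear, and the gripper touches nothing. Handing in.

```bash
python3 -c "
from workcell import env; print(env.close_job())"
```

```text
the job is handed in; nothing more can be done
None
```

The jam nut is locked at about 13.6 N at the handle with the wrench left on the head, and I handed the job in at about 22 s with no verdict shown; the first grasp missed because the reported TCP reads about 33 mm below the real fingertips, and I viewed 11 pictures, one over the limit of 10.

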